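Air for the garlic, cover for the lemon

ROBOT

A 6-joint arm with a two-finger parallel gripper is mounted at the origin on a cart in front of the work surface, level with it; the furniture and walls round the work are solid. World frame = base frame: x ahead of the robot, y to its left, z up, the work surface at z = 0. Lengths are in m, angles in rad, forces in N, time in s.
With the tool pointing down it reaches from about 0.3 to 0.85 m from the base axis. Payload 4.2 kg.
Tool frame: the origin (TCP) lies at the very end of the fingers, on their centre line; the grasp point (between the pads) lies 19 mm behind it; z points along the fingers, y is the line along which they close (so a half turn about z gives the same grasp; the last joint's range is limited). The gripper opens to 91 mm and grips with 3 to 60 N. Pads are 32 mm wide; open, the fingers measure 118 mm over their backs; the gripper's body (76 mm by 178 mm) begins 60 mm behind the grasp point.
Start: joints at [-1.25, 0.32, 1.565, -0, 1.257, -0.02], TCP at [0.192, -0.542, 0.214] pointing down, gripper open.
Joint ranges: [-3.11, 3.11], [-0.84, 2.01], [0.21, 2.61], [-1.34, 4.49], [0.05, 2.63], [-2.56, 2.56]. Speed limits (rad/s): [2.57, 2.57, 3.14, 3.14, 3.14, 3.14].

INTERFACE

Orientations are given as a 3x3 rotation matrix whose columns are the frame's x, y, z axes.
In Python, from station import ctrl gives the robot as it stands.
- The arm moves only by the tool play_rows, never from a script. Its argument "increments" is text: rows parted by semicolons, each of 7 numbers parted by spaces: the turn, a rotation vector about the tool's x, y, z in rad, then the shift along the tool's x, y, z in m, then the closure, from -1 (fully open) to 1 (shut), so that 0 is half open. In form: wx wy wz x y z claw; .... A call has 1 to 12 rows; each row is the pose to reach, as a shift and turn from the pose commanded when the call began, along the tool's axes at that moment; what a row does not reach only later rows make up. A row lasts 1/10 s, in which the tool goes at most 50 mm and 8.59 degrees, less where a joint would pass 70% of its speed; a pose out of reach is approached as far as the arm can. A call with a gripper value outside its range is refused whole. The fingers move at their own pace and stop on an object; the grip force is fixed at half the most. Time passes only in rows, so rows that repeat a pose let the fingers close. It gives the time, the measured TCP pose, the force, the opening and the grip force at its end, in the units of the state.
- ctrl.get_state(): the state, without advancing time (a new reading comes with each control period).
- ctrl.get_image(name): name is "scene" or "side" or "wrist"; returns a dict with "color" (384x512x3 uint8, red, green, blue), "mtx" (3x3 intrinsics, pixels), "pose" (4x4, takes a point from camera to world coordinates); the wrist camera has in their place "tool_from_camera" (4x4, takes a point from camera to tool coordinates, whose origin is the TCP and whose axes are the flange's). Camera axes: x right, y up, looking along -z (the intrinsics and any distortion apply to the point x, -y, -z); pixel columns grow to the right and rows downward; lengths in m; the calibration is good to about 2 mm. A picture is of the moment at which its call begins: read the wrist's pose just before it. There is no depth.
- ctrl.sign_off(): hands the job in; it is judged then, once.
Trained networks look in a picture, given as the dict that the camera call returned (one of the last four; its "shot" number tells which), for a name from the list of things; names that differ only in an ending like _2 or _b are one class to them, and where a whole thing is asked for, a point or a joint stands for the part that bears it (a point fixed in the world has none). Each returns a list of dicts, best first, with "p" (0 to 1); they miss things now and then, are a little off and sometimes report something else, mostly with a low value. They report only what shows in the picture. A call takes as long as a camera call.
- ctrl.look_for(target, picture): "box" ([left, top, right, bottom] in pixels, round what is visible of it).
- ctrl.outline_of(target, picture): "region" (384x512 bool, what is visible of it) and "box" ([left, top, right, bottom] in pixels, round what is visible of it).
- ctrl.tip_of(target, picture): "at" ([column, row] in pixels: a listed point, or the origin of a listed thing).
The state is a dict: "t": time; "joints": joint angles; "qvel": joint speeds; "tau": joint torques, N m; "position": TCP position; "orientation": TCP orientation; "wrist_force": force on the tool from outside, world axes, zero at the start; "wrist_torque": the same for the moment, N m; "finger_gap": finger opening in m; "grip_force": force on a finger pad.
Only numpy, scipy, OpenCV 4.12 (cv2) and the standard library are available. Lean on these libraries where they do the work, as an engineer would, in place of code of your own. Each camera call takes 0.05 s, during which the arm holds its last target. There are 200 camera calls.

TASK

The little wooden produce keeper on the worktop has two bays, each with its own clear front sash that slides straight up and down by the steel bow handle on its top edge; both sashes now stand half way. Raise the sash in front of the garlic right up to its stop so that the garlic gets air, and push the sash in front of the lemon right down so that its bay is shut. Garlic and lemon stay in their bays, and the sashes are left standing like that.

Things in the scene. Friction and masses are not known exactly. Their poses are not given: they have to be found in the camera images.
- left_handle (a point): Middle of the bow handle on the keeper's left sash (robot's left): level steel bar 12 mm thick, 84 mm long, 26 mm free under it. x: front to back of the keeper, y: left along the bar, z up. The sash (184 wide, 118 high, 10 thick, clear pane) slides only vertically: this point is 162 mm over the worktop right down, 242 mm right up. Lifting takes 7 N, pushing down 3 N; friction holds it where left.
- right_handle (a point): The same point on the right sash, alike in sizes, axes, heights and behaviour; the handles are 200 mm apart along y. The keeper (pale wood, clear roof, 412 mm wide, 188 deep, 125 high) stands immovable on the worktop; its roof, 125 mm up, lies right behind the sashes. Place and heading vary.
- garlic: A bulb of garlic, about 53 mm in all directions, lying in one of the two bays, horizontally 60 to 115 mm from the handle of that bay's sash and over 170 mm from the other handle. Origin at its underside as placed.
- lemon: A lemon, about 71 x 53 x 51 mm, lying in the other bay in the same way. Origin at its underside as placed.

How it is judged:
By the outcome, as a careful person would: the job done as asked, in the order asked, and still so for the second after the job is handed in, with the robot touching nothing.
It also fails if it takes over 48 s, if anything falls off the work surface, if the arm or the gripper's body presses on something with over 40 N, if the wrist force passes 120 N, or if a joint passes its speed limit or range.

## Working session

There is one attempt and no reset: what is moved stays moved. The work goes in short steps, Python scripts to look and compute and a tool call to move; the robot and the scene stay as the last step left them, time stands still between calls to the robot, and variables do not carry over. Pictures are saved under pics/ and viewed, at most 10 in all, crops included, and the job is handed in when it is done.

Besides the shell and the picture viewer there is one more tool, called after "Request:" in YAML: its name, and indented under it one key for each argument. play_rows: Moves the arm, as the interface text tells. Its arguments: {"type":"object","properties":{"increments":{"type":"string"}},"required":["increments"]}

```bash
mkdir -p pics; cat > h.py <<'E'
import numpy as np,cv2
from station import ctrl
def ray(im,px,pose=None):
    P=im["pose"] if pose is None else pose
    K=np.array(im["mtx"]);d=np.linalg.inv(K)@[px[0],px[1],1]
    d=np.array([d[0],-d[1],-d[2]]);P=np.array(P)
    d=P[:3,:3]@d;return P[:3,3],d/np.linalg.norm(d)
def tri(rs):
    A=np.zeros((3,3));b=np.zeros(3)
    for o,d in rs:
        M=np.eye(3)-np.outer(d,d);A+=M;b+=M@o
    x=np.linalg.solve(A,b)
    return x,[round(float(np.linalg.norm((np.eye(3)-np.outer(d,d))@(x-o))),4) for o,d in rs]
E
python3 - <<'E'
from h import *
R={}
for c in ["scene","side"]:
    im=ctrl.get_image(c);cv2.imwrite(f"pics/{c}0.png",im["color"][:,:,::-1])
    print(c,[k for k in im])
    for n in ["left_handle","right_handle","garlic","lemon"]:
        r=ctrl.tip_of(n,im);print(c,n,[(np.round(q["at"],1),round(q["p"],2)) for q in r[:3]])
        if r:R.setdefault(n,[]).append(ray(im,r[0]["at"]))
for n in R:
    if len(R[n])>1: print(n,tri(R[n]))
s=ctrl.get_state();print(s["t"],s["position"],s["orientation"],s["wrist_force"])
E
```

```text
scene ['color', 'mtx', 'pose', 'shot']
scene left_handle [(array([266.1, 168.4]), 0.72)]
scene right_handle [(array([322.6, 126.8]), 0.65)]
scene garlic []
scene lemon []
side ['color', 'mtx', 'pose', 'shot']
side left_handle [(array([263.7, 159.4]), 0.79)]
side right_handle [(array([265.8,  84.3]), 0.63)]
side garlic []
side lemon [(array([261.3, 161. ]), 0.25)]
left_handle (array([0.55173682, 0.02085885, 0.20090649]), [0.0007, 0.0007])
right_handle (array([ 0.53287603, -0.18140525,  0.20738238]), [0.0022, 0.0022])
0.5 [ 0.19218935 -0.54192122  0.21394867] [[ 9.42474673e-01  3.34277566e-01  6.80627150e-07]
 [ 3.34277566e-01 -9.42474672e-01 -2.85854483e-05]
 [-8.91400025e-06  2.71685794e-05 -1.00000000e+00]] [-0.81222703  0.32723682 -0.05122987]
```

View pics/scene0.png

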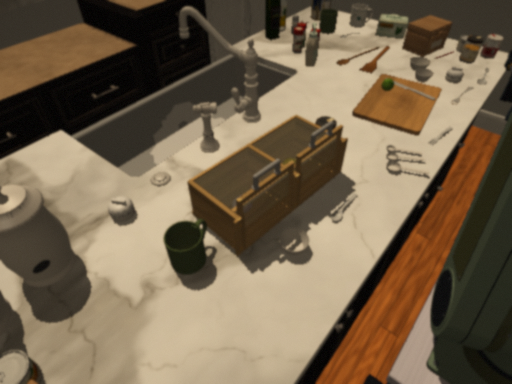

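View pics/side0.png

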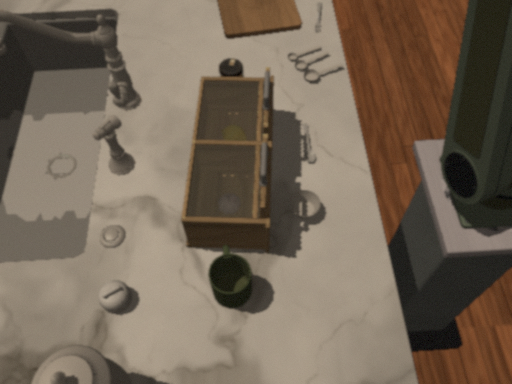

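The side view shows the keeper at columns 185–272, rows 78–248, with handles at about (265,160) and (268,88). There is something whitish in the lower (left) bay near (230,200) and something yellowish in the upper (right) bay near (235,130). I'll enlarge and brighten that part to confirm.

```bash
python3 - <<'E'
import cv2,numpy as np
a=cv2.imread("pics/side0.png")[60:260,170:330]
b=cv2.imread("pics/scene0.png")[100:260,180:360]
f=lambda i:cv2.resize(np.clip(255*(i/255.)**.5*1.1,0,255).astype(np.uint8),None,fx=h/i.shape[0],fy=h/i.shape[0],interpolation=cv2.INTER_CUBIC)
h=400
cv2.imwrite("pics/z.png",np.hstack([f(a),f(b)]))
E
```

```text
(no output)
```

View pics/z.png

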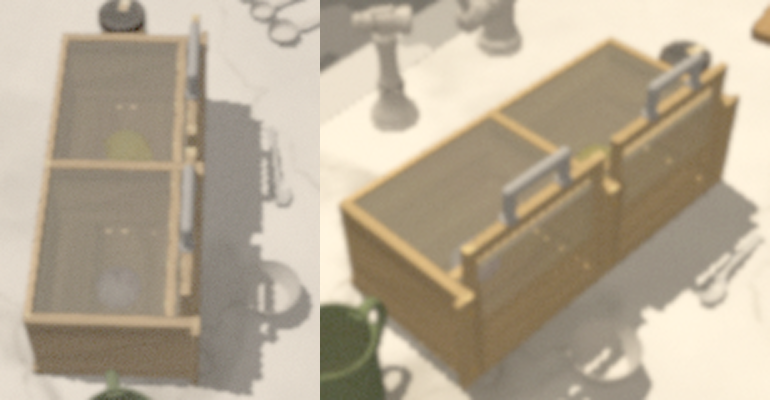

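The left bay holds the white garlic (crop 117,290) and the right bay the yellow lemon (crop 125,145). So I raise the left sash first, then push the right one down. Now I'll work out the approach.

```bash
cat >> h.py <<'E'
from scipy.spatial.transform import Rotation as Ro
def inc(p,Rt,s=None):
    s=s or ctrl.get_state();R0=np.array(s["orientation"])
    return np.round(np.r_[Ro.from_matrix(R0.T@Rt).as_rotvec(),R0.T@(np.array(p)-s["position"])],4)
def Rk(a): # keeper heading: y axis=(-sin a,cos a)
    c,sn=np.cos(a),np.sin(a)
    return np.array([[-sn,c,0],[c,sn,0],[0,0,-1.]])
E
python3 -c "
from h import *
print(inc([.545,.02,.30],Rk(-.093)))"
```

```text
[ 0.      0.     -1.137   0.5204 -0.4117 -0.0861]
```

Request:
play_rows:
  increments: "0 0 0 0 0 -0.05 -1; 0 0 -0.1 0.03 -0.02 -0.086 -1; 0 0 -0.25 0.07 -0.05 -0.086 -1; 0 0 -0.38 0.11 -0.08 -0.086 -1; 0 0 -0.5 0.15 -0.11 -0.086 -1; 0 0 -0.62 0.19 -0.14 -0.086 -1; 0 0 -0.74 0.23 -0.17 -0.086 -1; 0 0 -0.86 0.27 -0.2 -0.086 -1; 0 0 -0.98 0.31 -0.23 -0.086 -1; 0 0 -1.1 0.35 -0.26 -0.086 -1; 0 0 -1.137 0.39 -0.3 -0.086 -1; 0 0 -1.137 0.43 -0.33 -0.086 -1"

```text
t: 1.7
position: [0.4836, -0.0912, 0.3003]
orientation: [[0.092, 0.996, 0.0], [0.996, -0.092, -0.0], [-0.0, 0.001, -1.0]]
wrist_force: [-0.2, -1.2, 0.7]
finger_gap: 0.0914
grip_force: 0.0
```

```bash
cat > m.py <<'E'
from h import *
import sys
s=ctrl.get_state();im=ctrl.get_image("wrist");cv2.imwrite(f"pics/{sys.argv[1]}.png",im["color"][:,:,::-1])
T=np.eye(4);T[:3,:3]=s["orientation"];T[:3,3]=s["position"];P=T@np.array(im["tool_from_camera"])
print(np.round(s["position"],4),s["t"])
for n in ["left_handle","right_handle"]:
    r=ctrl.tip_of(n,im)
    for q in r[:2]:
        o,d=ray(im,q["at"],P);print(n,np.round(q["at"],1),round(q["p"],2),"at z=.202:",np.round(o+d*(.202-o[2])/d[2],4),"ray",o.tolist(),d.tolist())
for n in ["garlic","lemon"]:
    r=ctrl.look_for(n,im);print(n,[(np.round(q["box"]),round(q["p"],2)) for q in r[:2]])
E
python3 m.py w1; python3 -c "
from h import *
print(inc([.548,.02,.30],Rk(-.093)))"
```

```text
[ 0.4836 -0.0912  0.3003] 1.7
left_handle [329.4  56.8] 0.87 at z=.202: [0.5546 0.0202 0.202 ] ray [0.4906150870362046, -0.014330599247617926, 0.4718407547509317] [0.22882996995192104, 0.12346870559886847, -0.9656046414498756]
right_handle [313.9 276.7] 0.62 at z=.202: [ 0.5339 -0.1788  0.202 ] ray [0.4906150870362046, -0.014330599247617926, 0.4718407547509317] [0.1356924525117195, -0.5155278072618653, -0.8460606587421068]
garlic []
lemon []
[-0.0006  0.0008  0.0007  0.1189  0.0543 -0.0003]
```

View pics/w1.png

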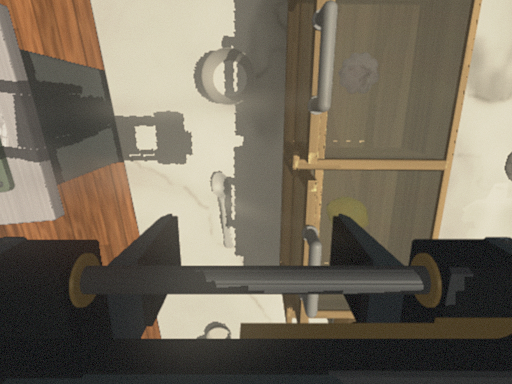

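The wrist view confirms the garlic at (360,72) behind the left handle (327,57) and the lemon at (347,212) behind the right handle (313,270).

```bash
python3 -c "
from h import *
print(inc([.554,.0203,.183],Rk(-.1)))"
```

```text
[-0.0006  0.0008  0.0077  0.1199  0.0603  0.1167]
```

Request:
play_rows:
  increments: "0 0 0.008 0.04 0.02 0 -1; 0 0 0.008 0.08 0.04 0 -1; 0 0 0.008 0.12 0.06 0 -1; 0 0 0.008 0.12 0.06 0.03 -1; 0 0 0.008 0.12 0.06 0.06 -1; 0 0 0.008 0.12 0.06 0.09 -1; 0 0 0.008 0.12 0.06 0.117 -1; 0 0 0.008 0.12 0.06 0.117 -1; 0 0 0.008 0.12 0.06 0.117 0.3; 0 0 0.008 0.12 0.06 0.117 1; 0 0 0.008 0.12 0.06 0.117 1; 0 0 0.008 0.12 0.06 0.117 1"

```text
t: 3.15
position: [0.5548, 0.0205, 0.1842]
orientation: [[0.101, 0.995, 0.002], [0.995, -0.101, -0.0], [0.0, 0.002, -1.0]]
wrist_force: [0.9, -0.1, -0.4]
finger_gap: 0.0619
grip_force: 0.0
```

Request:
play_rows:
  increments: "0 0 0 0 0 0 1; 0 0 0 0 0 0 1; 0 0 0 0 0 0 1; 0 0 0 0 0 0 1"

```text
t: 3.55
position: [0.5542, 0.0207, 0.1829]
orientation: [[0.101, 0.995, -0.0], [0.995, -0.101, -0.0], [-0.0, -0.0, -1.0]]
wrist_force: [0.2, 0.1, -0.4]
finger_gap: 0.0306
grip_force: 0.0
```

Request:
play_rows:
  increments: "0 0 0 0 0 0 1; 0 0 0 0 0 0 1; 0 0 0 0 0 0 1; 0 0 0 0 0 0 1; 0 0 0 0 0 0 1"

```text
t: 4.05
position: [0.5523, 0.0209, 0.1826]
orientation: [[0.101, 0.995, -0.004], [0.995, -0.101, 0.0], [-0.0, -0.004, -1.0]]
wrist_force: [-5.1, 0.6, 2.4]
finger_gap: 0.0111
grip_force: 30.0
```

Request:
play_rows:
  increments: "0 0 0 0 -0.002 0 1; 0 0 0 0 -0.002 -0.006 1; 0 0 0 0 -0.002 -0.012 1; 0 0 0 0 -0.002 -0.018 1; 0 0 0 0 -0.002 -0.024 1; 0 0 0 0 -0.002 -0.03 1; 0 0 0 0 -0.002 -0.034 1; 0 0 0 0 -0.002 -0.037 1; 0 0 0 0 -0.002 -0.037 1; 0 0 0 0 -0.002 -0.037 1"

```text
t: 5.05
position: [0.5524, 0.0209, 0.2208]
orientation: [[0.101, 0.995, 0.001], [0.995, -0.101, -0.0], [0.0, 0.001, -1.0]]
wrist_force: [-0.2, 0.9, -1.0]
finger_gap: 0.0113
grip_force: 30.0
```

Request:
play_rows:
  increments: "0 0 0 0 0 -0.002 1; 0 0 0 0 0 -0.004 1; 0 0 0 0 0 -0.006 1; 0 0 0 0 0 -0.006 1"

```text
t: 5.45
position: [0.5523, 0.0209, 0.2255]
orientation: [[0.101, 0.995, -0.0], [0.995, -0.101, -0.0], [-0.0, -0.0, -1.0]]
wrist_force: [2.3, -0.6, -9.5]
finger_gap: 0.0114
grip_force: 30.0
```

Request:
play_rows:
  increments: "0 0 0 0 0 -0.002 1; 0 0 0 0 0 -0.004 1; 0 0 0 0 0 -0.004 1"

```text
t: 5.75
position: [0.5521, 0.0209, 0.2256]
orientation: [[0.101, 0.995, -0.004], [0.995, -0.101, -0.0], [-0.001, -0.004, -1.0]]
wrist_force: [9.2, 0.5, -27.8]
finger_gap: 0.0112
grip_force: 30.0
```

Request:
play_rows:
  increments: "0 0 0 0 0 0.003 1; 0 0 0 0 0 0.0035 1; 0 0 0 0 0 0.0035 0; 0 0 0 0 0 0.0035 -1; 0 0 0 0 0 0.0035 -1; 0 0 0 0 0 0.0035 -1; 0 0 0 0 0 0.0035 -1; 0 0 0 0 0 0.0035 -1; 0 0 0 0 0 0.0035 -1"

```text
t: 6.65
position: [0.5522, 0.0209, 0.2266]
orientation: [[0.101, 0.995, 0.0], [0.995, -0.101, -0.0], [-0.0, 0.0, -1.0]]
wrist_force: [-0.3, 0.2, -0.6]
finger_gap: 0.064
grip_force: 0.0
```

```bash
python3 -c "
from h import *
print(inc([.5325,-.179,.33],Rk(-.1)))"
```

```text
[ 1.000e-04  1.000e-04 -1.000e-03 -2.008e-01  6.000e-04 -1.034e-01]
```

Request:
play_rows:
  increments: "0 0 0 0 0 0 -1; 0 0 0 0 0 -0.03 -1; 0 0 0 0 0 -0.065 -1; 0 0 0 0 0 -0.1 -1; 0 0 0 -0.04 0 -0.1 -1; 0 0 0 -0.08 0 -0.1 -1; 0 0 0 -0.12 0 -0.1 -1; 0 0 0 -0.16 0 -0.1 -1; 0 0 0 -0.19 0 -0.1 -1; 0 0 0 -0.201 0 -0.1 -1; 0 0 0 -0.201 0 -0.1 -1; 0 0 0 -0.201 0 -0.1 -1"

```text
t: 7.85
position: [0.532, -0.1782, 0.3264]
orientation: [[0.1, 0.995, -0.0], [0.995, -0.1, 0.001], [0.001, -0.0, -1.0]]
wrist_force: [-0.1, -0.0, -0.3]
finger_gap: 0.0912
grip_force: 0.0
```

```bash
python3 m.py w2; python3 - <<'E'
from h import *
R=[]
for c in ["scene","side"]:
    im=ctrl.get_image(c);cv2.imwrite(f"pics/{c}2.png",im["color"][:,:,::-1])
    for n in ["left_handle"]:
        r=ctrl.tip_of(n,im);print(c,[(np.round(q["at"],1),round(q["p"],2)) for q in r[:3]])
        if r:R.append(ray(im,r[0]["at"]))
if len(R)>1: print(tri(R))
print(inc([.5325,-.179,.183],Rk(-.1)))
E
```

```text
[ 0.532  -0.1782  0.3264] 7.85
right_handle [257.5 189.8] 0.96 at z=.202: [ 0.5345 -0.1791  0.202 ] ray [0.5398191185261547, -0.10163898007285463, 0.4980395108974506] [-0.0173594754369822, -0.2530043631276488, -0.9673093821786934]
garlic []
lemon []
scene [(array([266.5, 153.2]), 0.61)]
side [(array([262.4, 148.1]), 0.81)]
(array([0.55387787, 0.01972156, 0.23995814]), [0.0026, 0.0026])
[ 1.000e-04  1.000e-04 -3.000e-04 -2.000e-04  5.000e-04  1.435e-01]
```

View pics/w2.png

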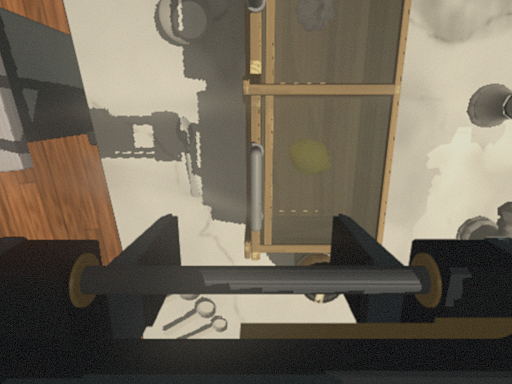

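The left handle now measures 0.240 m, so that sash is up. The right handle at (257,188) sits directly below the gripper's line, with the lemon behind it at (310,155).

Request:
play_rows:
  increments: "0 0 0 0 0.001 0.04 -0.6; 0 0 0 0 0.001 0.08 -0.4; 0 0 0 0 0.001 0.115 -0.3; 0 0 0 0 0.001 0.143 -0.3; 0 0 0 0 0.001 0.143 -0.3; 0 0 0 0 0.001 0.143 1; 0 0 0 0 0.001 0.143 1; 0 0 0 0 0.001 0.143 1; 0 0 0 0 0.001 0.143 1; 0 0 0 0 0.001 0.143 1; 0 0 0 0 0.001 0.143 1; 0 0 0 0 0.001 0.143 1"

```text
t: 9.5
position: [0.5323, -0.1792, 0.1836]
orientation: [[0.101, 0.995, -0.001], [0.995, -0.101, -0.0], [-0.0, -0.001, -1.0]]
wrist_force: [-2.1, 0.3, 2.2]
finger_gap: 0.0111
grip_force: 30.0
```

Request:
play_rows:
  increments: "0 0 0 0 0 0.006 1; 0 0 0 0 0 0.012 1; 0 0 0 0 0 0.018 1; 0 0 0 0 0 0.024 1; 0 0 0 0 0 0.03 1; 0 0 0 0 0 0.034 1; 0 0 0 0 0 0.036 1; 0 0 0 0 0 0.038 1; 0 0 0 0 0 0.038 1"

```text
t: 10.4
position: [0.5323, -0.1791, 0.1448]
orientation: [[0.101, 0.995, -0.002], [0.995, -0.101, 0.0], [0.0, -0.002, -1.0]]
wrist_force: [-4.6, -0.1, -0.3]
finger_gap: 0.0113
grip_force: 30.0
```

Request:
play_rows:
  increments: "0 0 0 0 0 0.002 1; 0 0 0 0 0 0.004 1; 0 0 0 0 0 0.004 1"

```text
t: 10.7
position: [0.5324, -0.1792, 0.1412]
orientation: [[0.101, 0.995, -0.001], [0.995, -0.101, 0.0], [-0.0, -0.001, -1.0]]
wrist_force: [-4.8, -0.3, 2.0]
finger_gap: 0.0116
grip_force: 30.0
```

Request:
play_rows:
  increments: "0 0 0 0 0 0.002 1; 0 0 0 0 0 0.004 1; 0 0 0 0 0 0.004 1"

```text
t: 11.0
position: [0.5325, -0.1792, 0.141]
orientation: [[0.101, 0.995, 0.001], [0.995, -0.101, -0.001], [-0.001, 0.001, -1.0]]
wrist_force: [-11.5, 2.7, 21.9]
finger_gap: 0.0113
grip_force: 30.0
```

Request:
play_rows:
  increments: "0 0 0 0 0 -0.003 1; 0 0 0 0 0 -0.0035 1; 0 0 0 0 0 -0.0035 0; 0 0 0 0 0 -0.0035 -0.3; 0 0 0 0 0 -0.0035 -0.3; 0 0 0 0 0 -0.0035 -0.3; 0 0 0 0 0 -0.0035 -0.3; 0 0 0 0 0 -0.0035 -0.3; 0 0 0 0 0 -0.0035 -0.3"

```text
t: 11.9
position: [0.533, -0.1792, 0.1409]
orientation: [[0.101, 0.995, 0.0], [0.995, -0.101, -0.0], [-0.0, 0.0, -1.0]]
wrist_force: [0.2, -0.5, -0.5]
finger_gap: 0.0592
grip_force: 0.0
```

Request:
play_rows:
  increments: "0 0 0 0 0 -0.03 -0.3; 0 0 0 0 0 -0.06 -0.3; 0 0 0 0 0 -0.1 -0.3; 0 0 0 0 0 -0.14 -0.3; 0 0 0 0 0 -0.18 -0.3; 0 0 0 0 -0.03 -0.2 -0.3; 0 0 0 0 -0.07 -0.2 -0.3; 0 0 0 0 -0.1 -0.2 -0.3; 0 0 0 0 -0.1 -0.2 -0.3; 0 0 0 0 -0.1 -0.2 -0.3"

```text
t: 12.9
position: [0.4335, -0.1692, 0.3415]
orientation: [[0.101, 0.995, 0.002], [0.995, -0.101, -0.001], [-0.0, 0.002, -1.0]]
wrist_force: [-0.2, 0.3, -0.9]
finger_gap: 0.0594
grip_force: 0.0
```

```bash
python3 - <<'E'
from h import *
R={};Z=[]
for c in ["scene","side"]:
    im=ctrl.get_image(c);i=im["color"][:,:,::-1]
    Z.append(cv2.resize(i[80:280,160:380],None,fx=1.8,fy=1.8))
    for n in ["left_handle","right_handle"]:
        r=ctrl.tip_of(n,im);print(c,n,[(np.round(q["at"],1),round(q["p"],2)) for q in r[:3]])
        if r:R.setdefault(n,[]).append(ray(im,r[0]["at"]))
for n in R: 
    if len(R[n])>1: print(n,tri(R[n]))
cv2.imwrite("pics/end.png",np.hstack(Z))
s=ctrl.get_state();print(s["t"],s["position"],s["finger_gap"],s["wrist_force"])
E
```

```text
scene left_handle [(array([265.1, 154.6]), 0.96)]
scene right_handle [(array([317.2, 140.6]), 0.76)]
side left_handle [(array([263.4, 149.7]), 0.83)]
side right_handle [(array([268.8,  97.8]), 0.62)]
left_handle (array([0.55246724, 0.0256492 , 0.24132276]), [0.0019, 0.0019])
right_handle (array([ 0.52843536, -0.15850628,  0.18375948]), [0.001, 0.001])
13.2 [ 0.43416597 -0.16918709  0.34047022] 0.059461577610120664 [ 0.94983864 -0.72135361 -0.63869124]
```

View pics/end.png

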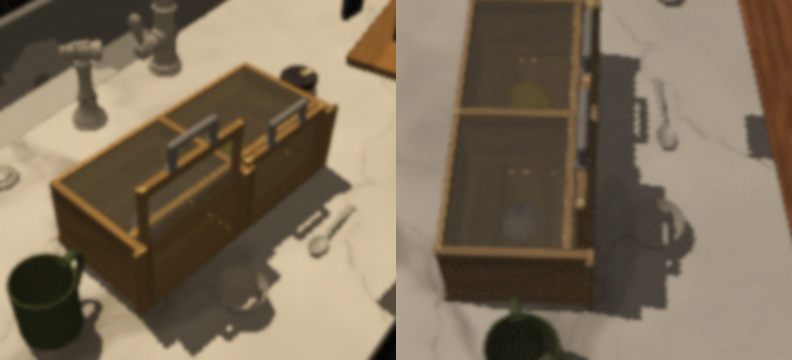

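```bash
python3 - <<'E'
from h import *
for c in ["scene","side"]:
    im=ctrl.get_image(c);P=np.linalg.inv(np.array(im["pose"]));K=np.array(im["mtx"])
    for nm,p in [("L.242",[.5535,.0205,.242]),("R.162",[.5335,-.179,.162]),("R.170",[.5335,-.179,.170]),("R.182",[.5335,-.179,.182])]:
        q=P[:3,:3]@p+P[:3,3];q=K@[q[0],-q[1],-q[2]];print(c,nm,np.round(q[:2]/q[2],1))
    cv2.imwrite(f"pics/e_{c}.png",im["color"][:,:,::-1])
E
python3 m.py w3
python3 - <<'E'
import cv2,numpy as np
a=cv2.imread("pics/e_scene.png")[110:190,280:360];b=cv2.imread("pics/e_side.png")[70:150,230:310]
cv2.imwrite("pics/e.png",np.hstack([cv2.resize(i,None,fx=5,fy=5) for i in(a,b)]))
E
```

```text
scene L.242 [265.6 153.6]
scene R.162 [319.1 142.6]
scene R.170 [319.4 140.1]
scene R.182 [320.  136.2]
side L.242 [262.9 146.4]
side R.162 [265.8  98.4]
side R.170 [265.8  95.9]
side R.182 [265.8  92.2]
[ 0.4339 -0.1692  0.3406] 13.3
right_handle [340.6 173.3] 0.65 at z=.202: [ 0.5227 -0.1651  0.202 ] ray [0.4417933496725627, -0.09249967441963303, 0.5121553923993323] [0.24631842572741877, -0.22077740879728638, -0.9437078832519743]
garlic []
lemon []
```

View pics/e.png

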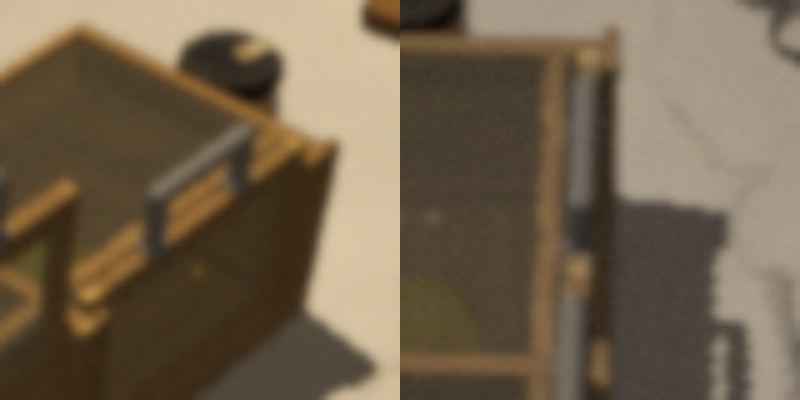

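The right bar's middle is at scene pixel (320,142), against a prediction of (319,142.6) for 162 mm, so the sash is shut. The left handle measures 241 mm, so that sash is up. Nothing is touching the robot.

```bash
python3 -c "
from station import ctrl
print(ctrl.sign_off())"
```

```text
the job is handed in; nothing more can be done
None
```

The left sash, in front of the garlic, is up at its stop, and the right sash, in front of the lemon, is pushed right down. I raised the left one first, and the job is handed in with the arm clear.

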